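# Fit the battery spacer and hold the radio's battery door shut

### The job

One of the three batteries in this radio is a shorter stand-in, which leaves a wide gap at its end: stand the aluminium spacer block in that gap and push it fully down to the floor of the bay, leaving all the batteries in their bays. Then swing the sprung battery door shut and finish holding it pressed flush with the radio's back with your fingers, because its catch is broken and I need it held while I drive the screw. Leave the can, screwdriver and screw dish where they are.

Things in the scene. Friction and masses are not known exactly. Their poses are not given: they have to be found in the camera images.
- radio: Dark grey portable radio, 170 x 280 x 110 mm (x, y, z), lying on its silver front, back uppermost, immovable. Origin: centre of its underside; z up, +x towards its carrying handle (away from the robot). In its frame: back surface at z = 110; the door's recess, 7 mm deep, spans x = -60.5 (hinge) to 22.5 and y = -32.5 to 92.5. A thin aerial lies on the back along y at x = 72.
- bay_mouth (a point): Point on the top of the far end wall of the middle battery bay, at (12.5, 30, 103) mm in the radio's frame. Three open-topped bays lie side by side: each 65 mm long in x (x = -52.5 to 12.5) and 35 mm wide in y, centred on y = -7, 30 and 67, with 2 mm ribs 22 mm high between them. Bay floor at z = 69, tops of the end walls at z = 103.
- door_hinge (a point): Middle of the battery door's hinge line, at (-60.5, 30, 110) mm in the radio's frame; the hinge runs along the radio's y.
- battery_door (a joint): Angle (rad) of the grey battery door, a rigid flap 82 mm long from hinge to edge, 121 mm wide, 4 mm thick. 0 = shut, outer face flush with the radio's back; 1.57 = standing up; end stop 2.0, leaning away from the bays. Starts at 1.55 to 1.9. A hinge spring swings it open when let go; 3 to 4 N at the edge holds it shut. No catch. Shut, its underside is 37 mm above the bay floor.
- door_edge (a point): Middle of the door's free edge on its outer face; 82 mm from the hinge line.
- spacer: Loose aluminium spacer block, 12 x 30 x 35 mm (x, y, z), about 35 g, with a small bevel (1.5 mm by 4 mm) round its foot. It stands upright on the table. Origin: centre of its underside, z up, x across its thin side. In the bay its 30 mm side goes across the bay.
- short_cell: The short stand-in battery: white cylinder with a blue band, 33 mm diameter, 50 mm long, loose, lying along the radio's x in any one of the bays. Origin on its axis at the end near the hinge, within 2 mm of the bay's hinge-side wall; its x axis runs along it, to the radio's +x. From its other end to the bay's far end wall is a gap of 13 to 15 mm.
- short_cell_end (a point): Centre of the short battery's flat end that faces the wide gap (50 mm along its axis from its origin).
- long_cell_a: Full-length battery: black cylinder with a copper band, 33 mm diameter, 61.5 mm long, loose in its bay; origin and axis as for the short one. It leaves a gap of at most 3.5 mm.
- long_cell_b: The second full-length battery, the same as the first, in another bay.
- drinks_can: Red drinks can, 66 mm diameter, 115 mm tall, standing; origin: centre of its underside. A bystander.
- screwdriver: Screwdriver with an orange handle, 190 mm long, lying on the table along its x axis. A bystander.
- screw_dish: Small steel dish of screws, 92 mm diameter, 28 mm high; origin: centre of its underside. A bystander.
Not all that is in view belongs to the job. There is more than one size of the short_cell; the job needs the middle-sized.

How it is judged:
On the way:
1. the spacer stands fully down in the gap at the short battery's end (z of spacer in the frame of radio between 0.06 and 0.0725 m and horizontal distance between spacer and short_cell_end below 0.013 m), for 0.2 s.
At the end, for the whole second after the job is handed in: The spacer stands upright in the gap beside the short battery, within 3.5 mm of the bay floor; all three batteries lie in their bays; the door is shut to within 0.04 rad (3 mm at its edge) and the fingers press on it with more than 1.5 N (all of step 1 and angle between spacer's own z axis and vertical below 0.2 rad and z of each of short_cell, long_cell_a, long_cell_b in the frame of radio below 0.09 m and value of joint battery_door below 0.04 rad and contact force between the fingers and battery_door above 1.5 N); the arm keeps its last pose, push and grip.
It fails at once if a battery is moved more than 15 mm (distance of any of short_cell, long_cell_a, long_cell_b from where it was at the start of the episode above 0.015 m).
It fails at once if a bystander is moved more than 30 mm (distance of any of drinks_can, screwdriver, screw_dish from where it was at the start of the episode above 0.03 m).
It also fails if it takes over 59 s, if anything falls off the work surface, if the arm or the gripper's body presses on something with over 40 N, if the wrist force passes 120 N, or if a joint passes its speed limit or range.

### The arm

A 6-joint arm with a two-finger parallel gripper is mounted at the origin on the work surface. World frame = base frame: x ahead of the robot, y to its left, z up, the work surface at z = 0. Lengths are in m, angles in rad, forces in N, time in s.
With the tool pointing down it reaches from about 0.325 to 0.75 m from the base axis. Payload 7.6 kg.
Tool frame: the origin (TCP) lies midway between the tips of the shut fingers; the grasp point (between the pads) lies 19 mm behind it; z points along the fingers, y is the line along which they close (so a half turn about z gives the same grasp; the last joint's range is limited). The gripper opens to 85 mm and grips with 20 to 120 N. Pads are 22 mm wide; open, the fingers measure 114 mm over their backs; the gripper's body (76 mm by 85 mm) begins 54 mm behind the grasp point. The pads swing forward as they close: fully open they stand 13 mm farther back than shut.
Start: joints at [1.034, 0.052, 1.401, -0, 1.689, -0.07], TCP at [0.236, 0.469, 0.231] pointing down, gripper open.
Joint ranges: [-2.9, 2.9], [-0.91, 2.17], [0.12, 2.37], [-1.06, 4.2], [0.26, 2.73], [-2.93, 2.93]. Speed limits (rad/s): [2.57, 2.57, 3.01, 3.14, 3.14, 3.14].

### API

Orientations are given as a rotation vector (axis times angle).
In Python, from bench import readout, camera, env, boxes_of, masks_of, tip_of gives the robot as it stands.
- The arm moves only by the shell command python3 -m inch 'ROWS'. ROWS is a JSON object of lists of equal length, an entry for each row: "travel": the shift along the tool's x, y, z in m, a list of three; "rot": the turn, a rotation vector about the tool's x, y, z in degrees, a list of three; "fingers": the opening, from 0 (shut) to 1 (fully open). A call has 1 to 8 rows; each row shifts and turns the commanded pose from where the row before left it, along the tool's axes as they then stand; what a row does not reach is not made up. A row lasts 1/12 s, in which the tool goes at most 41.7 mm and 7.16 degrees, less where a joint would pass 70% of its speed; a pose out of reach is approached as far as the arm can. A call with a gripper value outside its range is refused whole. The fingers move at their own pace and stop on an object; the grip force is fixed at half the most. Time passes only in rows, so rows that do not move let the fingers close. It gives the time, the measured TCP pose, the force, the opening and the grip force at its end, in the units of the state.
- readout.read_state(): the state, without advancing time (a new reading comes with each control period).
- camera(name): name is "side" or "top" or "wrist"; returns a dict with "img" (420x560x3 uint8, red, green, blue), "range_z" (420x560 float32, m along the optical axis (not along the pixel's ray), 0 where there is no reading), "camera_matrix" (3x3 intrinsics, pixels), "cam_to_world" (4x4, takes a point from camera to world coordinates). Camera axes: x right, y down, z forward; pixel columns grow to the right and rows downward; lengths in m; the calibration is good to about 2 mm. A picture is of the moment at which its call begins.
- env.hand_in(): hands the job in; it is judged then, once.
Trained networks look in the newest picture that a camera, given by its name, has taken for a name from the list of things; names that differ only in an ending like _2 or _b are one class to them, and where a whole thing is asked for, a point or a joint stands for the part that bears it (a point fixed in the world has none). Each returns a list of dicts, best first, with "p" (0 to 1); they miss things now and then, are a little off and sometimes report something else, mostly with a low value. They report only what shows in the picture. A call takes as long as a camera call. They do not tell look-alikes from the thing itself.
- boxes_of(camera, name): "at" ([x, y, z] in m, in the coordinates of the camera as it stood for that picture, good to about 4 mm: the middle of the surface that is visible of it).
- masks_of(camera, name): "mask" (420x560 bool, what is visible of it).
- tip_of(camera, name): "at" ([x, y, z] in m, in the coordinates of the camera as it stood for that picture, good to about 4 mm: a listed point, or the origin of a listed thing).
The state is a dict: "time_s": time; "joints": joint angles; "joint_vel": joint speeds; "tau": joint torques, N m; "eef_pos": TCP position; "tcp_rot": TCP orientation; "ft_force": force on the tool from outside, world axes, zero at the start; "wrist_torque": the same for the moment, N m; "grip_width": finger opening in m; "grasp_force": force on a finger pad.
Only numpy, scipy, OpenCV 4.12 (cv2) and the standard library are available. Lean on these libraries where they do the work, as an engineer would, in place of code of your own. Each camera call takes 0.05 s, during which the arm holds its last target. There are 200 camera calls.

## Working session

There is one attempt and no reset: what is moved stays moved. The work goes in short steps, Python scripts to look and compute and a shell command to move; the robot and the scene stay as the last step left them, time stands still between calls to the robot, and variables do not carry over. Pictures are saved under pics/ and viewed, at most 10 in all, crops included, and the job is handed in when it is done.

```bash
ls; mkdir -p pics; cat > h.py <<'E'
import numpy as np, cv2
from scipy.spatial.transform import Rotation as R
from bench import readout, camera, env, boxes_of, masks_of, tip_of
def w(c,p): return (c["cam_to_world"]@np.append(p,1))[:3]
def cloud(c):
    z=c["range_z"]; K=c["camera_matrix"]; v,u=np.mgrid[:z.shape[0],:z.shape[1]]
    P=np.stack([(u-K[0,2])/K[0,0]*z,(v-K[1,2])/K[1,1]*z,z,np.ones_like(z)],-1)
    return (P@c["cam_to_world"].T)[...,:3]
def pix(c,p):
    q=np.linalg.inv(c["cam_to_world"])@np.append(p,1); k=c["camera_matrix"]@q[:3]; return k[:2]/k[2]
def save(n,im): cv2.imwrite("pics/"+n,im[...,::-1])
np.set_printoptions(precision=4,suppress=True)
E
python3 - <<'E'
from h import *
names="radio bay_mouth door_hinge battery_door door_edge spacer short_cell short_cell_end long_cell_a drinks_can screwdriver screw_dish".split()
for cn in("top","side"):
    c=camera(cn); save(cn+"0.png",c["img"]); np.savez(cn+"0.npz",**c)
    for n in names:
        for d in tip_of(cn,n)[:4]: p=w(c,d["at"]); print(cn,n,round(d["p"],2),p,pix(c,p).astype(int))
s=readout.read_state(); print({k:s[k] for k in("time_s","eef_pos","tcp_rot","ft_force","grip_width")})
E
```

```text
pics
top radio 0.8 [ 0.5769  0.0784 -0.0008] [241 198]
top bay_mouth 0.57 [0.5919 0.1066 0.1032] [223 187]
top door_hinge 0.81 [0.5214 0.1083 0.1159] [221 218]Traceback (most recent call last):
  File "<stdin>", line 6, in <module>
ValueError: it knows: bay_mouth, door_edge, door_hinge, drinks_can, long_cell, radio, screw_dish, screwdriver, short_cell, short_cell_end, spacer
```

View pics/top0.png

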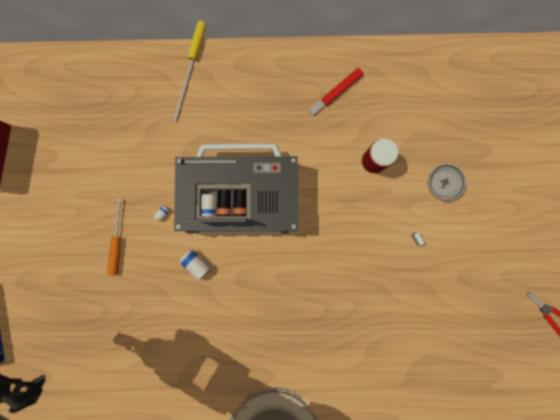

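The top picture shows the radio at (237,195), with the short white cell in the leftmost bay (208,205). A small loose white cell lies at (162,213) and a large one at (195,265). The spacer is probably the object at (418,239).

```bash
python3 - <<'E'
from h import *
names="radio bay_mouth door_hinge door_edge spacer short_cell short_cell_end long_cell drinks_can screwdriver screw_dish".split()
for cn in("top","side"):
    c=camera(cn); save(cn+"0.png",c["img"]); np.savez(cn+"0.npz",**c)
    for n in names:
        for d in tip_of(cn,n)[:4]: p=w(c,d["at"]); print(cn,n,round(d["p"],2),p,pix(c,p).astype(int))
    if cn=="top":
        P=cloud(c); 
        save("topcrop.png",np.hstack([cv2.resize(c["img"][150:240,165:305],(0,0),fx=4,fy=4,interpolation=2),cv2.resize(c["img"][220:260,400:435],(240,360),interpolation=2)]))
        # radio rect: back surface z~0.11
        m=(abs(P[...,2]-.11)<.006); m[:150]=0;m[240:]=0;m[:,:165]=0;m[:,305:]=0
        (cx,cy),sz,a=cv2.minAreaRect((P[m][:,:2]*1000).astype(np.float32)); print("rect",cx,cy,sz,a)
        m=(P[...,2]>.02)&(P[...,2]<.06); m[:225]=0;m[255:]=0;m[:,:405]=0;m[:,435:]=0
        print("spacer",m.sum(),P[m].mean(0),P[m].min(0),P[m].max(0),cv2.minAreaRect((P[m][:,:2]*1000).astype(np.float32)))
s=readout.read_state(); print({k:s[k] for k in("time_s","eef_pos","tcp_rot","ft_force","grip_width")})
E
```

```text
top radio 0.95 [0.5793 0.0798 0.0008] [240 197]
top radio 0.68 [0.4831 0.3924 0.0006] [116 237]
top bay_mouth 0.66 [0.5915 0.1093 0.1024] [222 188]
top bay_mouth 0.61 [0.5128 0.1062 0.1912] [216 221]
top door_hinge 0.45 [ 0.4712 -0.3548 -0.0015] [415 238]
top door_edge 0.56 [0.5146 0.1091 0.1943] [215 220]
top spacer 0.52 [ 0.4741 -0.3551 -0.002 ] [414 237]
top short_cell 0.86 [0.5285 0.145  0.0843] [208 216]
top short_cell 0.65 [0.5568 0.2673 0.0095] [165 207]
top short_cell 0.6 [0.4388 0.2131 0.0231] [185 254]
top short_cell_end 0.95 [0.392  0.1653 0.0228] [204 273]
top short_cell_end 0.71 [0.5832 0.1457 0.0855] [207 192]
top short_cell_end 0.27 [ 0.6112 -0.4297  0.0026] [443 182]
top long_cell 0.94 [0.5231 0.1118 0.0845] [222 218]
top long_cell 0.74 [0.5148 0.1058 0.1909] [217 220]
top drinks_can 0.63 [ 0.6655 -0.255  -0.0029] [372 162]
top screwdriver 0.61 [ 0.4826  0.391  -0.0007] [117 237]
top screw_dish 0.61 [ 0.6093 -0.4281  0.0022] [443 183]
rect 579.9979248046875 79.19139862060547 (280.27557373046875, 168.77285766601562) 89.41641235351562
spacer 88 [ 0.4721 -0.3517  0.0324]
[... 572 characters left out ...]
250 269]
side short_cell 0.5 [0.5617 0.2641 0.0116] [217 317]
side short_cell_end 0.91 [0.3937 0.167  0.0276] [311 305]
side short_cell_end 0.78 [0.5275 0.2889 0.0115] [226 329]
side short_cell_end 0.55 [0.5815 0.1468 0.0851] [235 255]
side long_cell 0.5 [0.5269 0.1145 0.0902] [264 251]
side drinks_can 0.66 [ 0.6685 -0.2581  0.0015] [275 199]
side screwdriver 0.89 [ 0.4845  0.3913 -0.0023] [220 377]
side screw_dish 0.46 [ 0.6139 -0.4285 -0.0009] [314 179]
side screw_dish 0.27 [0.5891 0.1111 0.1052] [239 238]
{'time_s': 1.4, 'eef_pos': array([0.2362, 0.4689, 0.2313]), 'tcp_rot': array([0.7266, 3.0564, 0.0001]), 'ft_force': array([-0.3493, -0.6926,  0.1948]), 'grip_width': 0.08555095991218763}
```

View pics/side0.png

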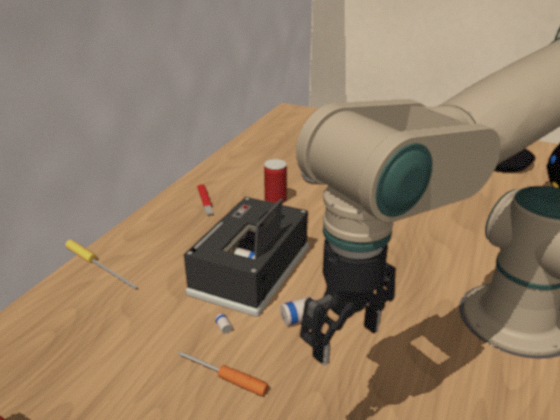

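View pics/topcrop.png

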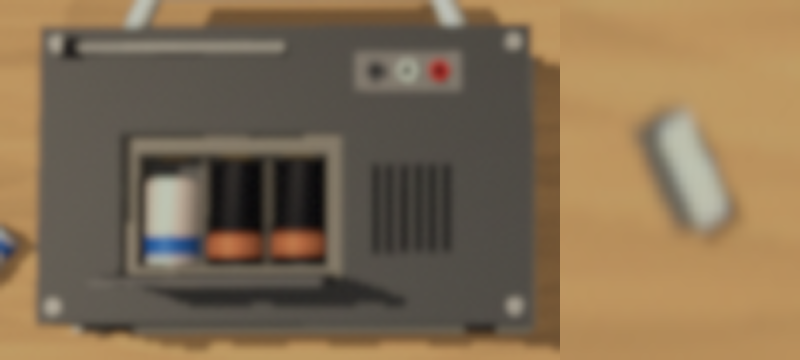

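Candidates for the short cell:
- (208,205) in the left bay. This is the mid-sized one, its end is at about x=0.582, and it is the one the job needs.
- (162,213), the small one.
- (195,265), the big one.

The spacer at (418,239) is the only one: the crop shows a bevel-less top of 30 x 13 mm, matching the description. The full-length cells are at (223,205) and (239,205). The door stands up at x≈0.515. Next I move over the spacer.

```bash
cat > goal.py <<'E'
import sys; from h import *
# python3 goal.py x y z yaw_of_tool_y_deg
def delta(x,y,z,yaw):
    s=readout.read_state(); M=R.from_rotvec(s["tcp_rot"]).as_matrix()
    c,n=np.cos(np.radians(yaw)),np.sin(np.radians(yaw)); T=np.array([[-n,c,0],[c,n,0],[0,0,-1]]).T
    T=np.column_stack([np.cross([c,n,0],[0,0,-1]),[c,n,0],[0,0,-1]])
    print("t",s["time_s"],"pos",s["eef_pos"],"yaw",np.degrees(np.arctan2(M[1,1],M[0,1])),"F",s["ft_force"],"w",s["grip_width"],s["grasp_force"])
    print("travel(tool mm)",1000*M.T@(np.array([x,y,z])-s["eef_pos"]),"rot deg",np.degrees(R.from_matrix(M.T@T).as_rotvec()))
    print("travel after rot",1000*T.T@(np.array([x,y,z])-s["eef_pos"]))
if __name__=="__main__": delta(*map(float,sys.argv[1:]))
E
python3 -m inch '{"travel":[[-0.0264,-0.0285,0],[-0.0264,-0.0285,0],[-0.0264,-0.0285,0],[-0.0264,-0.0285,0],[-0.0264,-0.0285,0],[-0.0264,-0.0285,0],[-0.0264,-0.0285,0],[-0.0264,-0.0285,0]],"rot":[[0,0,7],[0,0,0],[0,0,0],[0,0,0],[0,0,0],[0,0,0],[0,0,0],[0,0,0]],"fingers":[1,1,1,1,1,1,1,1]}'
python3 goal.py 0.472 -0.353 0.2 -61
```

```text
time_s: 2.07
eef_pos: [0.2896, 0.1614, 0.2314]
tcp_rot: [0.91, 3.006, 0.001]
ft_force: [1.5, -0.2, 0.4]
grip_width: 0.0853
grasp_force: 0.0
t 2.0667 pos [0.2896 0.1614 0.2314] yaw 56.30347435806278 F [ 1.5233 -0.197   0.4344] w 0.0853430662616235 0.0
travel(tool mm) [-437.1563 -326.7726   31.4223] rot deg [  0.0671  -0.0283 117.3034]
travel after rot [-89.8088 538.349   31.4324]
```

```bash
python3 -m inch '{"travel":[[-0.033,-0.0245,0],[-0.033,-0.0245,0],[-0.033,-0.0245,0],[-0.033,-0.0245,0],[-0.033,-0.0245,0],[-0.033,-0.0245,0],[-0.033,-0.0245,0],[-0.033,-0.0245,0]],"rot":[[0,0,0],[0,0,0],[0,0,0],[0,0,0],[0,0,0],[0,0,0],[0,0,0],[0,0,0]],"fingers":[1,1,1,1,1,1,1,1]}' >/dev/null
python3 -m inch '{"travel":[[-0.033,-0.0245,0],[-0.033,-0.0245,0],[-0.033,-0.0245,0],[-0.033,-0.0245,0],[-0.033,-0.0245,0],[0,0,0],[0,0,0],[0,0,0]],"rot":[[0,0,0],[0,0,0],[0,0,0],[0,0,0],[0,0,0],[0,0,7],[0,0,7],[0,0,7]],"fingers":[1,1,1,1,1,1,1,1]}' >/dev/null
python3 -m inch '{"travel":[[0,0,0],[0,0,0],[0,0,0],[0,0,0],[0,0,0],[0,0,0],[0,0,0],[0,0,0]],"rot":[[0,0,7],[0,0,7],[0,0,7],[0,0,7],[0,0,7],[0,0,7],[0,0,7],[0,0,7]],"fingers":[1,1,1,1,1,1,1,1]}' >/dev/null
python3 -m inch '{"travel":[[0,0,0],[0,0,0],[0,0,0],[0,0,0],[0,0,0],[0,0,0.016],[0,0,0.016],[0,0,0]],"rot":[[0,0,7],[0,0,7],[0,0,7],[0,0,7],[0,0,7],[0,0,5],[0,0,0],[0,0,0]],"fingers":[1,1,1,1,1,1,1,1]}' >/dev/null
python3 goal.py 0.472 -0.353 0.2 -61
python3 - <<'E'
from h import *
c=camera("wrist"); save("w1.png",c["img"]); P=cloud(c)
for d in tip_of("wrist","spacer"): p=w(c,d["at"]);print(d["p"],p,pix(c,p))
m=(P[...,2]>.031)&(P[...,2]<.042)&(abs(P[...,0]-.472)<.04)&(abs(P[...,1]+.353)<.04)
print(m.sum(),P[m].mean(0),cv2.minAreaRect((P[m][:,:2]*1000).astype(np.float32)))
E
```

```text
t 4.7333 pos [ 0.4686 -0.3393  0.1956] yaw -60.746701665133834 F [-0.0565 -0.1625 -0.9489] w 0.0854483991172665 0.0
travel(tool mm) [-3.7251 13.5455 -4.4253] rot deg [-0.3119  0.1156  0.2536]
travel after rot [-3.6562 13.5857 -4.3589]
0.72 [ 0.4725 -0.3543 -0.0007] [293.7938 196.5949]
525 [ 0.4748 -0.3535  0.034 ] ((474.5528259277344, -353.8124084472656), (30.085844039916992, 11.744001388549805), 29.790132522583008)
```

View pics/w1.png

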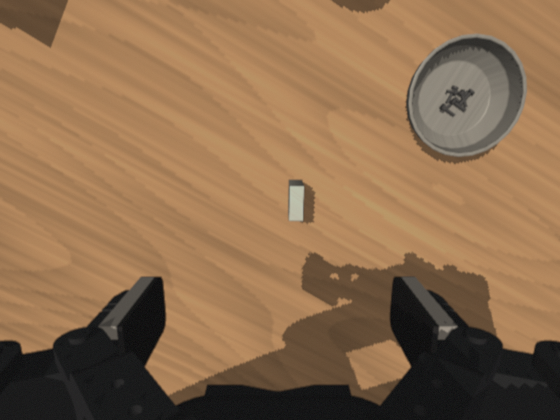

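The wrist picture shows the spacer centred at about (296,201), nearly aligned with the fingers. Its measured top is 30.1 x 11.7 mm at z 0.034, at (0.4745, -0.3538), which is consistent. I go down onto it.

```bash
python3 goal.py 0.4745 -0.3538 0.024 -60.2
python3 -m inch '{"travel":[[-0.002,0.0155,0],[0,0,0.033],[0,0,0.033],[0,0,0.033],[0,0,0.033],[0,0,0.02],[0,0,0],[0,0,0]],"rot":[[-0.3,0.1,-0.5],[0,0,0],[0,0,0],[0,0,0],[0,0,0],[0,0,0],[0,0,0],[0,0,0]],"fingers":[1,1,1,1,1,1,1,1]}' >/dev/null
python3 goal.py 0.4745 -0.3538 0.024 -60.2
```

```text
t 4.8333 pos [ 0.4695 -0.34    0.199 ] yaw -60.714067447257385 F [-0.4115 -0.1256 -0.4497] w 0.0854535924471801 0.0
travel(tool mm) [ -2.2783  14.7231 175.0297] rot deg [-0.0722  0.0213 -0.5141]
travel after rot [ -2.4744  14.4811 175.0473]
t 5.5 pos [ 0.4763 -0.3554  0.0479] yaw -60.229343142549574 F [-0.1689 -0.9722  0.4722] w 0.08538603488434503 0.0
travel(tool mm) [-0.8154 -2.3697 23.9203] rot deg [ 0.2824 -0.0984 -0.0291]
travel after rot [-0.7732 -2.2522 23.933 ]
```

```bash
python3 -m inch '{"travel":[[-0.001,-0.002,0],[0,0,0.012],[0,0,0.012],[0,0,0],[0,0,0]],"rot":[[0.3,-0.1,0],[0,0,0],[0,0,0],[0,0,0],[0,0,0]],"fingers":[1,1,1,1,1]}' >/dev/null
python3 goal.py 0.4745 -0.3538 0.024 -60.2
python3 -m inch '{"travel":[[0,0,0],[0,0,0],[0,0,0],[0,0,0],[0,0,0],[0,0,0],[0,0,0],[0,0,0]],"rot":[[0,0,0],[0,0,0],[0,0,0],[0,0,0],[0,0,0],[0,0,0],[0,0,0],[0,0,0]],"fingers":[0,0,0,0,0,0,0,0]}'
python3 -m inch '{"travel":[[0,0,-0.03],[0,0,-0.04],[0,0,-0.04],[0,0,-0.04],[0,0,-0.04],[0,0,-0.03],[0,0,0],[0,0,0]],"rot":[[0,0,0],[0,0,0],[0,0,0],[0,0,0],[0,0,0],[0,0,0],[0,0,0],[0,0,0]],"fingers":[0,0,0,0,0,0,0,0]}'
python3 goal.py 0.585 0.146 0.24 -0.6
python3 - <<'E'
from h import *
c=camera("wrist"); save("w2.png",c["img"][180:]); P=cloud(c)
E
```

```text
t 5.9167 pos [ 0.4737 -0.3535  0.0223] yaw -60.24528408824768 F [ 0.6059 -0.999   0.7652] w 0.08539800024649058 0.0
travel(tool mm) [ 0.5456  0.6146 -1.74  ] rot deg [-0.1111  0.0345 -0.0453]
travel after rot [ 0.5461  0.6184 -1.7385]
time_s: 6.58
eef_pos: [0.4744, -0.3541, 0.0236]
tcp_rot: [3.036, 0.806, 0.001]
ft_force: [0.3, 0.7, 1.3]
grip_width: 0.0102
grasp_force: 59.9
time_s: 7.25
eef_pos: [0.4748, -0.3544, 0.2455]
tcp_rot: [3.033, 0.806, 0.004]
ft_force: [-0.8, -0.7, -0.4]
grip_width: 0.0101
grasp_force: 59.7
t 7.25 pos [ 0.4748 -0.3544  0.2455] yaw -60.24513940177205 F [-0.822  -0.6895 -0.406 ] w 0.010122397053118343 59.67777192592621
travel(tool mm) [ 344.0505 -379.7748    4.5022] rot deg [  0.2629   0.0433 -59.6449]
travel after rot [501.5658 104.9803   5.548 ]
```

View pics/w2.png

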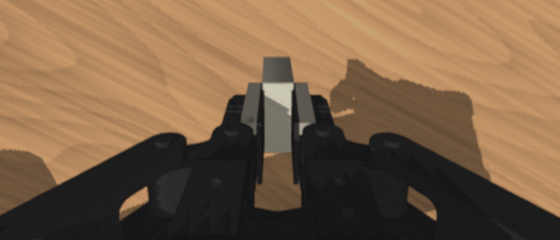

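The spacer is held squarely at its top, with about 24 mm below the tips. I carry it over the radio, above the door's height.

```bash
python3 -m inch '{"travel":[[0.0265,-0.0292,0],[0.0265,-0.0292,0],[0.0265,-0.0292,0],[0.0265,-0.0292,0],[0.0265,-0.0292,0],[0.0265,-0.0292,0],[0.0265,-0.0292,0],[0.0265,-0.0292,0]],"rot":[[0,0,0],[0,0,0],[0,0,0],[0,0,0],[0,0,0],[0,0,0],[0,0,0],[0,0,0]],"fingers":[0,0,0,0,0,0,0,0]}' >/dev/null
python3 -m inch '{"travel":[[0.0265,-0.0292,0],[0.0265,-0.0292,0],[0.0265,-0.0292,0],[0.0265,-0.0292,0],[0.0265,-0.0292,0],[0,0,0],[0,0,0],[0,0,0]],"rot":[[0,0,0],[0,0,0],[0,0,0],[0,0,0],[0,0,0],[0,0,-7],[0,0,-7],[0,0,-7]],"fingers":[0,0,0,0,0,0,0,0]}' >/dev/null
python3 -m inch '{"travel":[[0,0,0],[0,0,0],[0,0,0],[0,0,0],[0,0,0],[0,0,0],[0,0,0],[0,0,0]],"rot":[[0,0,-7],[0,0,-7],[0,0,-7],[0,0,-7],[0,0,-7],[0,0,-3.6],[0,0,0],[0,0,0]],"fingers":[0,0,0,0,0,0,0,0]}' >/dev/null
python3 goal.py 0.585 0.146 0.24 -0.6
python3 - <<'E'
from h import *
c=camera("wrist"); save("w3.png",c["img"]); np.savez("w3.npz",**c)
for n in("short_cell_end","bay_mouth","short_cell","door_hinge","radio"):
  for d in tip_of("wrist",n)[:2]: p=w(c,d["at"]);print(n,d["p"],p,pix(c,p))
P=cloud(c)
print("campos",c["cam_to_world"][:3,3])
# profile along x at bay centre line
m=(abs(P[...,1]-.146)<.002)&(P[...,0]>.5)&(P[...,0]<.63)&(P[...,2]<.13)&(P[...,2]>.05)
q=P[m]; 
for x in np.arange(.515,.615,.002):
  k=q[abs(q[:,0]-x)<.001]
  if len(k): print(round(x,3),len(k),k[:,2].min().round(4),k[:,2].max().round(4))
E
```

```text
t 9.3 pos [0.5844 0.1464 0.2413] yaw -0.773079458716416 F [0.1107 0.539  0.0233] w 0.009943370021004552 59.6794992685318
travel(tool mm) [-0.4191  0.6089  1.3034] rot deg [-0.1828  0.0358 -0.173 ]
travel after rot [-0.4218  0.6035  1.305 ]
short_cell_end 0.93 [0.5304 0.2888 0.0104] [214.422   29.2794]
short_cell_end 0.86 [0.5799 0.146  0.0822] [270.915 200.403]
bay_mouth 0.88 [0.5954 0.1129 0.104 ] [290.9228 247.4574]
short_cell 0.85 [0.5268 0.1435 0.0782] [207.0135 203.2179]
short_cell 0.71 [0.4402 0.2149 0.0254] [118.2034 115.6636]
door_hinge 0.78 [0.5164 0.1065 0.1108] [188.9402 259.5562]
campos [0.5869 0.2123 0.3831]
0.523 27 0.1013 0.1298
0.525 38 0.1011 0.1253
0.527 11 0.101 0.1029
0.529 26 0.0893 0.1026
0.531 5 0.1 0.1019
0.533 13 0.0994 0.1016
0.535 13 0.0999 0.1023
0.537 14 0.099 0.1018
0.539 12 0.0997 0.1021
0.541 17 0.0999 0.1024
0.543 12 0.0999 0.1024
0.545 13 0.0994 0.1024
0.547 14 0.0998 0.1021
0.549 12 0.0997 0.1021
0.551 15 0.0997 0.1018
0.553 10 0.0987 0.1021
0.555 15 0.0993 0.1019
0.557 13 0.0995 0.1022
0.559 12 0.0991 0.1015
0.561 15 0.0994 0.1017
0.563 9 0.0995 0.102
0.565 16 0.0995 0.1017
0.567 14 0.0991 0.1015
0.569 12 0.1007 0.1016
0.571 16 0.0998 0.1019
0.573 10 0.0999 0.1011
0.575 14 0.0996 0.1025
0.577 12 0.1003 0.1021
0.579 20 0.0676 0.1015
0.581 9 0.0666 0.0688
0.583 13 0.0669 0.0693
0.585 9 0.0672 0.0687
0.587 9 0.0674 0.0692
0.589 13 0.0669 0.0693
0.591 9 0.0674 0.0689
0.593 15 0.0669 0.0924
0.595 15 0.1008 0.1025
0.597 16 0.1006 0.1031
0.599 10 0.1007 0.1027
0.601 14 0.1005 0.1037
0.603 18 0.1005 0.1052
0.605 15 0.1077 0.1101
0.607 11 0.1078 0.11
0.609 14 0.1085 0.11
0.611 15 0.1079 0.1102
0.613 12 0.1084 0.11
```

View pics/w3.png

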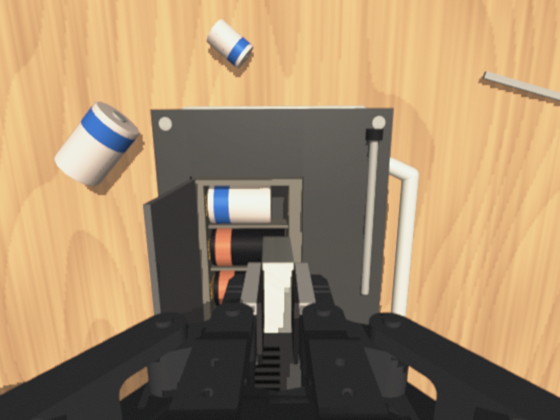

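The wrist picture shows the short cell at (240,205) with the gap at (279,208) beside it. The spacer is in the fingers at (278,290). Next I measure the gap and the held spacer with the same camera, so that calibration bias cancels.

```bash
python3 - <<'E'
from h import *
c=dict(np.load("w3.npz")); P=cloud(c)
X,Y,Z=P[...,0],P[...,1],P[...,2]
# spacer
m=(abs(X-.584)<.012)&(abs(Y-.146)<.022)&(Z>.214)&(Z<.258)
m[:,:262]=0;m[:,296:]=0;m[:235]=0
q=P[m]; print(m.sum(),q.min(0),q.max(0))
for z in np.arange(.216,.258,.004):
    k=q[abs(q[:,2]-z)<.002]
    if len(k)>3: print("z",round(z,3),len(k),"x",k[:,0].min(),k[:,0].max(),"y",k[:,1].min(),k[:,1].max())
# gap floor & edges vs y
for y in np.arange(.126,.168,.004):
    k=(abs(Y-y)<.002)&(X>.57)&(X<.61)
    f=P[k&(Z<.075)&(Z>.06)]; a=P[k&(Z>.09)&(Z<.105)&(X<.587)]; b=P[k&(Z>.097)&(Z<.105)&(X>.587)]
    print("y",round(y,3),"floor",len(f),f[:,0].min() if len(f) else 0,f[:,0].max() if len(f) else 0,"cell end",a[:,0].max() if len(a) else 0,"wall",b[:,0].min() if len(b) else 0,b[:,0].max() if len(b) else 0)
# across y at x=.586
for y in np.arange(.115,.175,.002):
    k=P[(abs(Y-y)<.001)&(abs(X-.5865)<.004)&(Z<.13)&(Z>.05)]
    if len(k): print(round(y,3),np.median(k[:,2]).round(4),end="; ")
E
```

```text
2779 [0.5793 0.1293 0.2202] [0.5927 0.1607 0.2578]
z 0.22 13 x 0.5846627764287669 0.5909964445123499 y 0.159772991093934 0.16016340690713754
z 0.224 79 x 0.5792849432594208 0.5913182062177288 y 0.15966079572734365 0.16045469428564638
z 0.228 83 x 0.5794503127147872 0.591248351012667 y 0.15954982703769885 0.16062931814831552
z 0.232 87 x 0.5796008728633318 0.5914735565304597 y 0.15964003469434668 0.16050938718541433
z 0.236 91 x 0.5797913485116691 0.5914274159389689 y 0.15964436037927002 0.1605387296270164
z 0.24 101 x 0.5799072931717806 0.5916599410043036 y 0.15942495727604697 0.16060311718336887
z 0.244 123 x 0.5797597604013938 0.5926786305830247 y 0.1564271566252484 0.1605121864055909
z 0.248 131 x 0.579900173588675 0.5925230571633706 y 0.12930209707416435 0.16074999114076793
z 0.252 1979 x 0.5799192869524407 0.5924088134872773 y 0.13029879989952786 0.16058554594072222
z 0.256 92 x 0.5801230224965931 0.5922419053851058 y 0.13491679476569582 0.1574681797212304
y 0.126 floor 35 0.5793717408018252 0.5931838662463224 cell end 0.5862286803720486 wall 0.5939683910517526 0.603395824542240
[... 847 characters left out ...]
800282977864 0.6040628847086361
y 0.158 floor 11 0.5807577811632294 0.5934443474537026 cell end 0.5796377380916966 wall 0.594188855921213 0.6040997167755722
y 0.162 floor 0 0 0 cell end 0.5867207366010754 wall 0.5874659821721913 0.6041457860550887
y 0.166 floor 0 0 0 cell end 0.5867726176668837 wall 0.5874847703130405 0.604063904392794
0.119 0.0956; 0.121 0.0942; 0.123 0.0908; 0.125 0.0879; 0.127 0.0826; 0.129 0.0683; 0.131 0.0679; 0.133 0.0682; 0.135 0.0681; 0.137 0.0681; 0.139 0.0681; 0.141 0.0683; 0.143 0.0677; 0.145 0.0683; 0.147 0.0679; 0.149 0.0681; 0.151 0.0683; 0.153 0.0685; 0.155 0.0676; 0.157 0.0681; 0.163 0.102; 0.165 0.1019; 0.167 0.1024; 0.169 0.1022; 0.171 0.1092; 0.173 0.1093;
```

```bash
python3 -m inch '{"travel":[[0,0.0015,0],[0,0,0.03],[0,0,0.03],[0,0,0.03],[0,0,0.018],[0,0,0],[0,0,0],[0,0,0]],"rot":[[-0.2,0,-0.4],[0,0,0],[0,0,0],[0,0,0],[0,0,0],[0,0,0],[0,0,0],[0,0,0]],"fingers":[0,0,0,0,0,0,0,0]}' >/dev/null
python3 goal.py 0.5858 0.1464 0.134 -0.4
python3 - <<'E'
from h import *
c=camera("wrist"); save("w4.png",c["img"]); P=cloud(c)
X,Y,Z=P[...,0],P[...,1],P[...,2]
m=(abs(X-.586)<.012)&(abs(Y-.146)<.022)&(Z>.106)&(Z<.15)
m[:,:262]=0;m[:,296:]=0;m[:235]=0
q=P[m]
for z in np.arange(.110,.15,.004):
    k=q[abs(q[:,2]-z)<.002]
    if len(k)>3: print("z",round(z,3),len(k),"x",k[:,0].min(),k[:,0].max(),"y",k[:,1].min(),k[:,1].max())
for y in np.arange(.126,.168,.004):
    k=(abs(Y-y)<.002)&(X>.57)&(X<.61)
    a=P[k&(Z>.09)&(Z<.104)&(X<.584)]; b=P[k&(Z>.097)&(Z<.105)&(X>.587)]
    print("y",round(y,3),"cell end",a[:,0].max() if len(a) else 0,"wall",b[:,0].min() if len(b) else 0)
E
```

```text
t 10.2667 pos [0.5877 0.1467 0.1374] yaw -0.2423238449498485 F [-0.5356  0.3975 -0.0588] w 0.01029326594628221 59.680073261260986
travel(tool mm) [-0.3129 -1.9376  3.3991] rot deg [ 0.3744 -0.0347  0.1578]
travel after rot [-0.3161 -1.9145  3.4119]
z 0.118 49 x 0.5826464820153591 0.5943468325079129 y 0.15985187882120117 0.16070362609324526
z 0.122 80 x 0.582713811387532 0.5946350159464636 y 0.15976201183123984 0.1608261438984656
z 0.126 78 x 0.5828372541138932 0.594506284422692 y 0.15988990948456194 0.16069027055724516
z 0.13 99 x 0.5829392361828972 0.5947375413204847 y 0.1598699727565882 0.16106623017649363
z 0.134 96 x 0.5830677793436255 0.5948621190119132 y 0.15968085429415488 0.16068613813941923
z 0.138 107 x 0.5831643407821361 0.594773228243099 y 0.1596116338050473 0.16080599482213417
z 0.142 126 x 0.5829015942044776 0.5958523077533253 y 0.15682299687300097 0.16083209650899918
z 0.146 1065 x 0.5830320243571571 0.5956500916878744 y 0.13010730465796083 0.16079665738504006
y 0.126 cell end 0 wall 0
y 0.13 cell end 0 wall 0
y 0.134 cell end 0.572785492231654 wall 0
y 0.138 cell end 0.5795675942499117 wall 0
y 0.142 cell end 0.5796112946707176 wall 0.5974371020765364
y 0.146 cell end 0.5796590896872932 wall 0.5964750175373235
y 0.15 cell end 0.57969315327308 wall 0.5959137703838817
y 0.154 cell end 0.5797769903711917 wall 0.5939373819600396
y 0.158 cell end 0.5797680271249981 wall 0.593886064628999
y 0.162 cell end 0.5836910135393301 wall 0.5870782216276694
y 0.166 cell end 0.5837394776924888 wall 0.5870928456842428
```

View pics/w4.png

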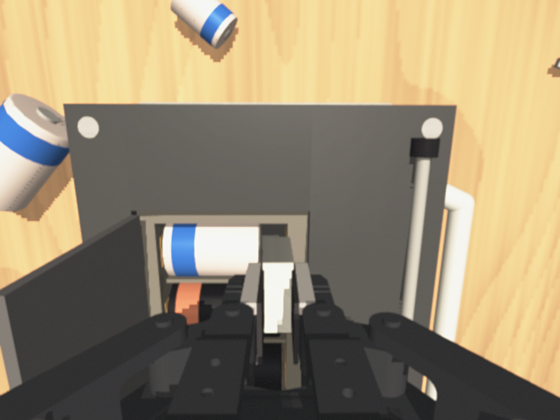

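The picture shows the block at (278,250) hanging about 1.7 mm too far to +x. I correct that before entering.

```bash
python3 -m inch '{"travel":[[-0.0005,-0.0018,0],[0,0,0],[0,0,0]],"rot":[[0.3,0,0],[0,0,0],[0,0,0]],"fingers":[0,0,0]}' >/dev/null
python3 goal.py 0.586 0.1464 0.112 -0.4
cat > see.py <<'E'
from h import *
import sys
z0=float(sys.argv[1])
c=camera("wrist"); P=cloud(c)
X,Y,Z=P[...,0],P[...,1],P[...,2]
m=(abs(X-.586)<.012)&(abs(Y-.146)<.022)
m[:,:258]=0;m[:,300:]=0;m[:225]=0
for z in np.arange(z0,z0+.02,.004):
    k=P[m&(abs(Z-z)<.002)&(Y>.157)]
    if len(k)>3: print("z",round(z,3),len(k),"x",k[:,0].min(),k[:,0].max(),k[:,[0]].min()/2+k[:,0].max()/2,"y",k[:,1].min(),k[:,1].max())
for y in np.arange(.142,.162,.004):
    k=(abs(Y-y)<.002)&(X>.57)&(X<.61)
    a=P[k&(Z>.09)&(Z<.104)&(X<.583)]; b=P[k&(Z>.097)&(Z<.105)&(X>.588)]
    print("y",round(y,3),"cell end",a[:,0].max() if len(a) else 0,"wall",b[:,0].min() if len(b) else 0)
E
python3 see.py .118
```

```text
t 10.5667 pos [0.5854 0.1461 0.1363] yaw -0.2468454585104024 F [ 0.54    0.6196 -0.9579] w 0.009640936602971351 59.67870533466339
travel(tool mm) [ 0.3155  0.6526 24.308 ] rot deg [-0.0106 -0.0179  0.1532]
travel after rot [ 0.3249  0.6472 24.3081]
z 0.118 67 x 0.580185501867027 0.5921804788622376 0.5861829903646323 y 0.15919441229673723 0.1601555388162598
z 0.122 80 x 0.580256632420308 0.5921103066602647 0.5861834695402863 y 0.15924182803861212 0.16020094040005917
z 0.126 83 x 0.5803981252203975 0.5920204002343796 0.5862092627273885 y 0.15915683762325047 0.16021558535994432
z 0.13 101 x 0.5805565177202276 0.5923158407313224 0.5864361792257751 y 0.1592629220842841 0.16015664103381194
z 0.134 96 x 0.5807044926122952 0.5924762369343721 0.5865903647733337 y 0.15918133331986078 0.16008708098908303
y 0.142 cell end 0.578292517800268 wall 0.5947839402070683
y 0.146 cell end 0.5788408204545937 wall 0.5938331600301588
y 0.15 cell end 0.5788976685547935 wall 0.5938022662708232
y 0.154 cell end 0.5797320059312071 wall 0.593847350881037
y 0.158 cell end 0.579732733538284 wall 0.5938841174810742
y 0.162 cell end 0.5825601672275162 wall 0.5883744529621048
```

```bash
python3 -m inch '{"travel":[[0,0.0005,0.003],[0,0,0.004],[0,0,0.004],[0,0,0.004],[0,0,0]],"rot":[[0,0,0],[0,0,0],[0,0,0],[0,0,0],[0,0,0]],"fingers":[0,0,0,0,0]}'
python3 see.py .106
python3 -m inch '{"travel":[[0,0,0.003],[0,0,0.003],[0,0,0.003],[0,0,0]],"rot":[[0,0,0],[0,0,0],[0,0,0],[0,0,0]],"fingers":[0,0,0,0]}'
python3 see.py .106
```

```text
time_s: 11.03
eef_pos: [0.5848, 0.1459, 0.1187]
tcp_rot: [-2.224, -2.215, 0.005]
ft_force: [0.8, -0.2, -0.1]
grip_width: 0.0102
grasp_force: 59.7
z 0.106 89 x 0.5797607184382838 0.5954294861752559 0.5875951023067698 y 0.15904849451206646 0.16372896044483776
z 0.11 87 x 0.5799599589304395 0.5918077001434738 0.5858838295369566 y 0.15906768836401228 0.16007274701489854
z 0.114 92 x 0.5801115736788505 0.5917226251726684 0.5859170994257594 y 0.15906633363784395 0.15986135461479709
z 0.118 109 x 0.5802493298009928 0.5919304100044344 0.5860898699027135 y 0.15882442125080332 0.1600706465873376
z 0.122 105 x 0.5800297840230964 0.5918289259759887 0.5859293549995426 y 0.158949655086058 0.15995453512595464
z 0.126 129 x 0.5801631664712376 0.5921110210587447 0.5861370937649911 y 0.15723578167798224 0.16004642958705168
y 0.142 cell end 0.5716368888121293 wall 0.600674715673509
y 0.146 cell end 0.5721551427757162 wall 0.593638482495959
y 0.15 cell end 0.5789619082095065 wall 0.593832858773573
y 0.154 cell end 0.5789796531881986 wall 0.5938185722847737
y 0.158 cell end 0.5827848488757513 wall 0.5880
[... 393 characters left out ...]
29346 y 0.15905384123790758 0.1599955989482003
z 0.114 110 x 0.5802751074247139 0.5920842339434055 0.5861796706840596 y 0.1590263621363234 0.16038283011701943
z 0.118 131 x 0.5796608657676097 0.5923390674997707 0.5859999666336901 y 0.1571805008899994 0.1601871020618457
z 0.122 229 x 0.5805464622123252 0.5922043487792129 0.586375405495769 y 0.157009666120915 0.1601776711925465
y 0.142 cell end 0 wall 0
y 0.146 cell end 0.572678846200475 wall 0.5997634288562799
y 0.15 cell end 0.5791469875777588 wall 0.5938200786919154
y 0.154 cell end 0.5795388035277402 wall 0.5937971182989507
y 0.158 cell end 0.5828057920071283 wall 0.588244681813008
y 0.162 cell end 0.5828525806831635 wall 0.588258880826121
```

The spacer is about 15 mm into the gap with no side force. I release it just above the back surface.

```bash
python3 -m inch '{"travel":[[0,0,-0.002],[0,0,0],[0,0,0],[0,0,0],[0,0,0],[0,0,-0.02],[0,0,-0.03],[0,0,0]],"rot":[[0,0,0],[0,0,0],[0,0,0],[0,0,0],[0,0,0],[0,0,0],[0,0,0],[0,0,0]],"fingers":[0,0,0.35,0.35,0.35,0.35,0.35,0.35]}'
python3 - <<'E'
from h import *
c=camera("wrist"); save("w5.png",c["img"]); P=cloud(c)
for n in("spacer","short_cell_end","short_cell","long_cell","door_edge"):
  for d in tip_of("wrist",n)[:3]: p=w(c,d["at"]);print(n,d["p"],p,pix(c,p))
X,Y,Z=P[...,0],P[...,1],P[...,2]
m=(abs(X-.586)<.005)&(abs(Y-.146)<.013)&(Z<.135)&(Z>.05); print(m.sum(),np.percentile(Z[m],[5,25,50,75,95]))
E
```

```text
time_s: 12.13
eef_pos: [0.5878, 0.1465, 0.1698]
tcp_rot: [2.223, 2.214, 0.01]
ft_force: [0.7, -0.3, 1.8]
grip_width: 0.0301
grasp_force: 0.0
spacer 0.95 [0.5855 0.1443 0.0661] [271.0443 220.8091]
spacer 0.63 [0.5172 0.1058 0.1872] [ 95.2734 399.228 ]
short_cell_end 0.88 [0.3924 0.1649 0.0246] [ 18.8109 182.412 ]
short_cell_end 0.73 [0.5805 0.1459 0.0817] [262.9174 225.0272]
short_cell_end 0.66 [0.5298 0.2897 0.0118] [191.5108   4.7876]
short_cell 0.89 [0.5575 0.2643 0.0119] [231.7413  43.3499]
short_cell 0.67 [0.525  0.1467 0.0823] [175.0198 224.7417]
short_cell 0.57 [0.4386 0.2139 0.0237] [ 70.4896 115.6345]
long_cell 0.92 [0.5314 0.1051 0.0831] [189.3569 285.6801]
door_edge 0.76 [0.5139 0.1034 0.1901] [ 83.9586 409.9971]
738 [0.1021 0.1027 0.1031 0.1036 0.1041]
```

View pics/w5.png

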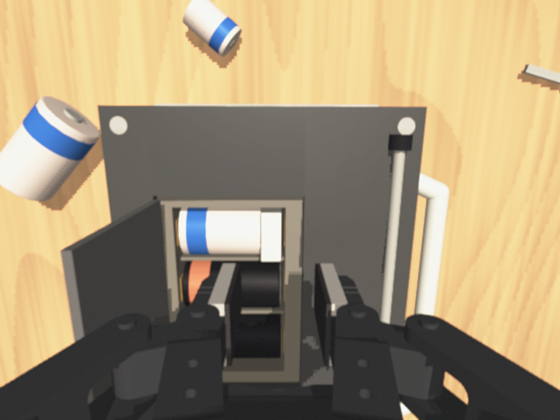

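The picture shows the spacer at (271,235) seated level, with its top at z≈0.103 where 0.104 is expected. The batteries are in place. I confirm it with a light push from shut fingers.

```bash
python3 -m inch '{"travel":[[0,-0.003,0],[0,0,0],[0,0,0],[0,0,0],[0,0,0.025],[0,0,0.027],[0,0,0],[0,0,0]],"rot":[[0,0,0],[0,0,0],[0,0,0],[0,0,0],[0,0,0],[0,0,0],[0,0,0],[0,0,0]],"fingers":[0,0,0,0,0,0,0,0]}'
python3 -m inch '{"travel":[[0,0,0.003],[0,0,0.003],[0,0,0.003],[0,0,0.002],[0,0,0],[0,0,0]],"rot":[[0,0,0],[0,0,0],[0,0,0],[0,0,0],[0,0,0],[0,0,0]],"fingers":[0,0,0,0,0,0]}'
```

```text
time_s: 13.1
eef_pos: [0.5815, 0.1459, 0.1101]
tcp_rot: [-2.224, -2.214, 0.007]
ft_force: [0.1, 1.1, 1.5]
grip_width: 0.0002
grasp_force: 0.0
time_s: 13.6
eef_pos: [0.5841, 0.1463, 0.104]
tcp_rot: [2.225, 2.215, 0.006]
ft_force: [-2.1, -0.9, 11.0]
grip_width: 0.0
grasp_force: 5.5
```

The push met firm resistance at z=0.104 (11 N), so the spacer is seated. Next I go up and behind the door.

```bash
python3 -m inch '{"travel":[[0,0,-0.03],[0,0,-0.04],[0,0,-0.04],[0,0,-0.03],[-0.009,-0.031,0],[-0.009,-0.031,0],[-0.009,-0.031,0],[-0.01,-0.031,0]],"rot":[[0,0,0],[0,0,0],[0,0,0],[0,0,0],[0,0,0],[0,0,0],[0,0,0],[0,0,0]],"fingers":[0,0,0,0,0,0,0,0]}' >/dev/null
python3 -m inch '{"travel":[[0,0,0],[0,0,0]],"rot":[[0,0,0],[0,0,0]],"fingers":[0,0]}' >/dev/null
python3 goal.py 0.470 0.1085 0.178 0
python3 - <<'E'
from h import *
for cn in("wrist","side"):
  c=camera(cn); P=cloud(c); X,Y,Z=P[...,0],P[...,1],P[...,2]
  for n in("spacer","door_edge","door_hinge"):
    for d in tip_of(cn,n)[:1]: print(cn,n,d["p"],w(c,d["at"]))
  if cn=="wrist":
    m=(abs(X-.586)<.005)&(abs(Y-.146)<.013)&(Z<.135)&(Z>.05); print(m.sum(),np.median(Z[m]) if m.any() else 0)
E
```

```text
t 14.4333 pos [0.4579 0.1094 0.2417] yaw -0.2601250711574396 F [ 0.3758 -0.0569  0.0655] w 0.0002805172675829471 0.0
travel(tool mm) [-0.8553 12.0355 63.6934] rot deg [ 0.0532 -0.029  -0.2601]
travel after rot [-0.8779 12.0907 63.6827]
wrist spacer 0.81 [0.587  0.1467 0.0684]
wrist door_edge 0.87 [0.518  0.1076 0.1864]
wrist door_hinge 0.58 [0.5173 0.1103 0.108 ]
476 0.1031541061997204
side spacer 0.43 [0.5875 0.1467 0.0683]
side door_edge 0.69 [0.5201 0.1086 0.1071]
side door_hinge 0.89 [0.5218 0.1089 0.108 ]
```

```bash
python3 -m inch '{"travel":[[0,0,0.032],[0,0.012,0.032],[0,0,0],[0,0.017,0],[0,0.016,0],[0,0.018,0.001],[0,0,0]],"rot":[[0,0,0],[0,0,0],[0,0,0],[0,0,0],[0,0,0],[0,0,0],[0,0,0]],"fingers":[0,0,0,0,0,0,0]}'
python3 -m inch '{"travel":[[0,0.009,0.0025],[0,0.008,0.003],[0,0.008,0.0045],[0,0.007,0.005],[0,0.006,0.0065],[0,0.006,0.0065],[0,0,0]],"rot":[[0,0,0],[0,0,0],[0,0,0],[0,0,0],[0,0,0],[0,0,0],[0,0,0]],"fingers":[0,0,0,0,0,0,0]}'
python3 - <<'E'
from h import *
c=camera("side"); save("s1.png",cv2.resize(c["img"][120:350,130:430],(0,0),fx=2,fy=2))
E
```

```text
time_s: 15.42
eef_pos: [0.5231, 0.1092, 0.176]
tcp_rot: [-2.226, -2.215, 0.001]
ft_force: [0.5, 0.1, 0.3]
grip_width: -0.0001
grasp_force: 0.0
time_s: 16.0
eef_pos: [0.5656, 0.109, 0.1455]
tcp_rot: [-2.225, -2.215, 0.004]
ft_force: [-0.1, -0.0, 1.8]
grip_width: -0.0002
grasp_force: 0.7
```

View pics/s1.png

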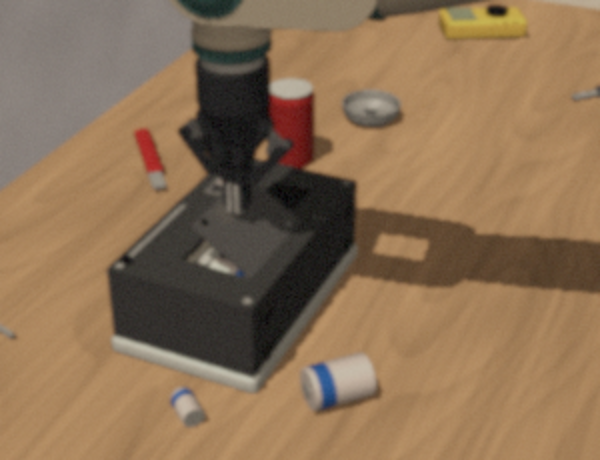

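The picture shows the door about half shut under the fingertips at (235,215), with the cell and spacer visible beneath it. I continue to flush.

```bash
python3 -m inch '{"travel":[[0,0.005,0.008],[0,0.004,0.008],[0,0.004,0.008],[0,0.003,0.006],[0,0,0.005],[0,0,0],[0,0,0]],"rot":[[0,0,0],[0,0,0],[0,0,0],[0,0,0],[0,0,0],[0,0,0],[0,0,0]],"fingers":[0,0,0,0,0,0,0]}'
```

```text
time_s: 16.63
eef_pos: [0.5815, 0.1091, 0.1122]
tcp_rot: [-2.225, -2.216, 0.001]
ft_force: [-1.3, 0.6, 2.4]
grip_width: 0.0001
grasp_force: 1.2
```

```bash
python3 -m inch '{"travel":[[0,0,0.003],[0,0,0.003],[0,0,0],[0,0,0],[0,0,0]],"rot":[[0,0,0],[0,0,0],[0,0,0],[0,0,0],[0,0,0]],"fingers":[0,0,0,0,0]}'
```

```text
time_s: 17.05
eef_pos: [0.5818, 0.1091, 0.1097]
tcp_rot: [2.226, 2.216, 0.002]
ft_force: [-9.3, -1.4, 17.4]
grip_width: -0.0003
grasp_force: 8.6
```

```bash
python3 - <<'E'
from h import *
for cn in("top","side","wrist"):
  c=camera(cn); P=cloud(c); X,Y,Z=P[...,0],P[...,1],P[...,2]
  for y in(.065,.085,.13,.15,.163):
    print(cn,y,[np.round(np.median(Z[k]),4) if (k:=(abs(X-x)<.005)&(abs(Y-y)<.005)&(Z>.06)&(Z<.13)).sum()>2 else None for x in(.53,.55,.57,.585,.596,.62)])
  if cn=="wrist": save("w6.png",c["img"])
s=readout.read_state(); print(s["time_s"],s["eef_pos"],s["ft_force"])
E
```

```text
top 0.065 [np.float64(0.1098), np.float64(0.1101), np.float64(0.1094), np.float64(0.1093), np.float64(0.1095), np.float64(0.1099)]
top 0.085 [None, None, None, None, None, None]
top 0.13 [None, None, None, None, None, None]
top 0.15 [np.float64(0.1102), np.float64(0.1101), None, None, None, None]
top 0.163 [np.float64(0.1101), np.float64(0.1093), None, None, None, None]
side 0.065 [np.float64(0.1098), np.float64(0.1104), np.float64(0.1112), np.float64(0.1102), None, None]
side 0.085 [np.float64(0.1108), np.float64(0.1098), np.float64(0.1104), None, None, np.float64(0.1105)]
side 0.13 [np.float64(0.1103), np.float64(0.11), np.float64(0.1098), np.float64(0.1103), np.float64(0.1104), np.float64(0.1096)]
side 0.15 [np.float64(0.1111), np.float64(0.1107), np.float64(0.11), np.float64(0.1097), np.float64(0.1103), np.float64(0.1105)]
side 0.163 [np.float64(0.11), np.float64(0.1108), np.float64(0.1099), np.float64(0.1099), np.float64(0.1096), np.float64(0.1094)]
wrist 0.065 [np.float64(0.109), None, None, np.float64(0.109), None, None]
wrist 0.085 [np.float64(0.109), None, None, None, None, None]
wrist 0.13 [np.float64(0.1091), np.float64(0.109), np.float64(0.1089), np.float64(0.1091), np.float64(0.109), np.float64(0.1092)]
wrist 0.15 [np.float64(0.1091), np.float64(0.109), np.float64(0.1089), np.float64(0.1089), np.float64(0.1091), np.float64(0.1092)]
wrist 0.163 [np.float64(0.1091), np.float64(0.109), np.float64(0.109), np.float64(0.109), np.float64(0.1089), np.float64(0.1092)]
17.2 [0.5818 0.1091 0.1097] [-7.7649 -0.8383 16.8129]
```

View pics/w6.png

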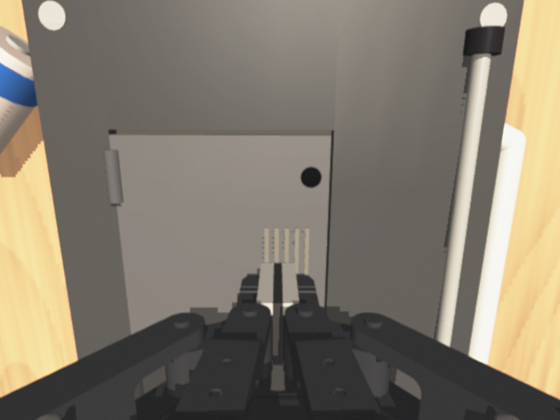

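The picture shows the door flush all over. Its face measures the same height as the radio's back to within 0.3 mm, and the fingertips press on it at (278,280) with about 17 N. I hand in.

```bash
python3 -c "
from bench import env; print(env.hand_in())"
```

```text
the job is handed in; nothing more can be done
None
```

The spacer is pushed fully down beside the short battery. The door is shut flush and held with about 17 N of finger pressure, and the job is handed in (no verdict was returned).

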